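# Turn the needle dispenser to green

### The job

Set the round needle dispenser to green: with a fingertip, gently push the black tab on its grey cover round until the tab points straight at the green dot on the white rim. Only push the tab, do not pinch it or lift the cover off; leave the bottle, jar, tub and tray where they are and finish with the hand clear of everything.

Things in the scene. Friction and masses are not known exactly. Their poses are not given: they have to be found in the camera images.
- drum: Round white needle dispenser, 244 mm across, 60 mm high, fixed to the table. Origin: centre of its underside, on the spindle axis. Its own -x axis (at yaw 0 towards the robot) is its front. Four colour dots lie on its flat rim (82 to 122 mm from the axis, 60 mm above the table), 55 and 105 degrees to either side of the front; which colour lies where changes.
- cover: Grey round cover, 168 mm across, flat top 68 mm above the table, with a low black hub (26 mm across, 76 mm high above the table). It rests loosely on the spindle by its weight (0.27 kg) and lifts off if pulled up. Origin: on the spindle axis at its underside, 60 mm above the table when seated; this frame does not turn (see selector). A window lies 30 to 67 mm from the axis, inboard of the tab.
- selector (a joint): Angle of the cover about the vertical spindle, rad, growing counterclockwise seen from above. At 0 the tab points along the drum's own -x axis (its front); at +1.571 along the drum's own -y. End stops at -2.2 and +2.2. No detents: it turns against steady friction (about 2 N at the tab) and stays where it is left. It starts within 0.35 of 0.
- tab (a point): Middle of the top end of the black tab, 80 mm from the spindle axis, 105 mm above the table. The tab is an upright blade: 28 mm long radially (66 to 94 mm from the axis), 8 mm thick across, standing 37 mm above the cover's top (68 to 105 mm above the table). It turns with the cover.
- pointer (a point): Imaginary point on the radial line through the tab, 107 mm from the spindle axis and 60 mm above the table, where the tab points; it turns with the cover and lies over a dot's centre when the tab points straight at that dot.
- dot_green: Green dot on the white rim, 22 mm across, 3 mm thick, its centre 107 mm from the spindle axis; fixed. Origin: centre of its underside, 60 mm above the table. The tab must point at this one.
- dot_yellow: Yellow dot, otherwise like the green one.
- dot_blue: Blue dot, otherwise like the green one.
- dot_red: Red dot, otherwise like the green one.
- bottle: Loose bottle with white cap, 72 mm across, 150 mm high, upright, beside the dispenser. Origin: centre of its underside. Leave alone.
- jar: Loose clear jar with steel lid, 90 mm across, 110 mm high, upright, beside the dispenser. Origin: centre of its underside. Leave alone.
- tub: Loose open white tub, 76 mm across, 40 mm high. Origin: centre of its underside. Leave alone.
- tray: Loose shallow metal tray, 80 by 200 mm (x by y), 18 mm high, beyond the dispenser. Origin: centre of its underside. Leave alone.
Things that resemble listed ones, but are neither listed nor needed, are in the scene too. Of the things that look like the drum, the larger one is meant.

How it is judged:
On the way:
1. the fingers push the tab: the cover turns under their touch (contact force between the fingers and cover above 0.3 N and distance of pointer from where it was at the start of the episode above 0.015 m).
At the end, for the whole second after the job is handed in: The tab points at the green dot: the point on the tab's line 107 mm from the axis lies within 11 mm (the dot's radius) of the dot's centre; the cover is at rest and seated (raised less than 4 mm); bottle, jar, tub and tray are within 20 mm of where they stood (horizontal distance between pointer and dot_green below 0.011 m and velocity of joint selector between -0.02 and 0.02 rad/s and height (world z) of cover below 0.064 m and distance of each of bottle, jar, tub, tray from where it was at the start of the episode below 0.02 m); the robot touches nothing.
It fails at once if the cover is lifted more than 8 mm (height (world z) of cover above 0.068 m).
It fails at once if the fingers press the cover or tab with more than 20 N (not gentle, or pinched hard) (contact force between the fingers and cover above 20 N).
It fails at once if the bottle, jar, tub or tray is moved more than 20 mm or tipped (distance of any of bottle, jar, tub, tray from where it was at the start of the episode above 0.02 m or angle between any of bottle, jar, tub, tray's own z axis and vertical above 0.3 rad).
It also fails if it takes over 45 s, if anything falls off the work surface, if the arm or the gripper's body presses on something with over 40 N, if the wrist force passes 120 N, or if a joint passes its speed limit or range.

### The arm

A 6-joint arm with a two-finger parallel gripper is mounted at the origin on the work surface. World frame = base frame: x ahead of the robot, y to its left, z up, the work surface at z = 0. Lengths are in m, angles in rad, forces in N, time in s.
With the tool pointing down it reaches from about 0.3 to 1 m from the base axis. Payload 5.1 kg.
Tool frame: the origin (TCP) lies midway between the tips of the shut fingers; the grasp point (between the pads) lies 19 mm behind it; y points along the fingers, z is the direction in which the jaws open and shut, and the axes are right-handed (so a half turn about y gives the same grasp; the last joint's range is limited). The gripper opens to 95 mm and grips with 3 to 60 N. Pads are 20 mm wide; open, the fingers measure 119 mm over their backs; the gripper's body (75 mm by 180 mm) begins 59 mm behind the grasp point.
Start: joints at [-1.298, 0.124, 1.65, -0, 1.367, -0.083], TCP at [0.226, -0.609, 0.215] pointing down, gripper open.
Joint ranges: [-2.61, 2.61], [-1.02, 2.33], [0.03, 2.71], [-1.35, 4.49], [0.32, 2.68], [-2.91, 2.91]. Speed limits (rad/s): [2.57, 2.57, 3.14, 3.14, 3.14, 3.14].

### API

Orientations are given as a unit quaternion [w, x, y, z].
In Python, from cell import * gives the robot as it stands.
- The arm moves only by the tool carry_out, never from a script. Its arguments are lists of equal length, an entry for each row: "dp": the shift along the tool's x, y, z in mm, a list of three; "turn": the turn, a rotation vector about the tool's x, y, z in rad, a list of three; "claw": the closure, from 0 (fully open) to 1 (shut). In form: {"dp": [[tx, ty, tz], ...], "turn": [[wx, wy, wz], ...], "claw": [claw, ...]}. A call has 1 to 20 rows; each row shifts and turns the pose as measured when the row begins, along the tool's axes as they then stand; what a row does not reach is not made up. A row lasts 1/8 s, in which the tool goes at most 62.5 mm and 10.7 degrees, less where a joint would pass 70% of its speed; a pose out of reach is approached as far as the arm can. A call is refused whole if a number of a shift passes 62.5 or a number of a turn 0.188, either way. A call with a gripper value outside its range is refused whole. The fingers move at their own pace and stop on an object; the grip force is fixed at half the most. Time passes only in rows, so rows that do not move let the fingers close. It gives the time, the measured TCP pose, the force and the opening at its end, in the units of the state.
- observe(): the state, without advancing time (a new reading comes with each control period).
- grab_frame(name): name is "scene" or "side" or "wrist"; returns the picture (420x560x3 uint8, red, green, blue); there is no depth.
- calibration(name): a dict with "camera_matrix" (3x3 intrinsics, pixels), "view" (4x4, takes a point from world to camera coordinates); the wrist camera has in their place "hand_eye" (4x4, takes a point from camera to tool coordinates, whose origin is the TCP and whose axes are the tool frame's). Camera axes: x right, y up, looking along -z (the intrinsics and any distortion apply to the point x, -y, -z); pixel columns grow to the right and rows downward; lengths in m; the calibration is good to about 2 mm. The wrist camera is an equidistant fisheye: a pixel r from the principal point sees the ray r / f radians off the axis. A picture is of the moment at which its call begins: read the wrist's pose just before it. calibration takes no time and is no camera call.
- finish_job(): hands the job in, once; it reports no verdict.
Trained networks look in the newest picture that a camera, given by its name, has taken for a name from the list of things; names that differ only in an ending like _2 or _b are one class to them, and where a whole thing is asked for, a point or a joint stands for the part that bears it (a point fixed in the world has none). Each returns a list of dicts, best first, with "conf" (0 to 1); they miss things now and then, are a little off and sometimes report something else, mostly with a low value. They report only what shows in the picture. A call takes as long as a camera call. They do not tell look-alikes from the thing itself.
- find_in(camera, target): "extent" ([left, top, right, bottom] in pixels, round what is visible of it).
The state is a dict: "time": time; "q": joint angles; "joint_velocities": joint speeds; "effort": joint torques, N m; "position": TCP position; "orientation": TCP orientation; "force": force on the tool from outside, world axes, zero at the start; "moment": the same for the moment, N m; "finger_gap": opening from 0.0 (shut) to 1.0 (fully open).
Only numpy, scipy, OpenCV 4.12 (cv2) and the standard library are available. Lean on these libraries where they do the work, as an engineer would, in place of code of your own. Each camera call takes 0.05 s, during which the arm holds its last target.

## Working session

There is one attempt and no reset: what is moved stays moved. The work goes in short steps, Python scripts to look and compute and a tool call to move; the robot and the scene stay as the last step left them, time stands still between calls to the robot, and variables do not carry over. Pictures are saved under pics/ and viewed, and the job is handed in when it is done.

Besides the shell and the picture viewer there is one more tool, called as name(argument=value, ...) on one line, values as JSON. carry_out: Moves the arm, as the interface text tells. Its arguments: {"type":"object","properties":{"dp":{"type":"array","items":{"type":"array","items":{"type":"number"}}},"turn":{"type":"array","items":{"type":"array","items":{"type":"number"}}},"claw":{"type":"array","items":{"type":"number"}}},"required":["dp","turn","claw"]}

```bash
mkdir -p pics; ls
python3 - <<'E'
from cell import *
import cv2,numpy as np
print(observe())
for n in("scene","side","wrist"):
    im=grab_frame(n); cv2.imwrite(f"pics/{n}0.png",im[:,:,::-1])
    print(n,calibration(n))
    for t in("drum","cover","tab","dot_green","bottle","jar"):
        print(t,[(round(d["conf"],2),np.round(d["extent"]).tolist()) for d in find_in(n,t)])
E
```

```text
pics
{'time': 0.0, 'q': array([-1.29764277e+00,  1.24537530e-01,  1.65162259e+00, -8.73808671e-06,
        1.36747381e+00, -8.25996785e-02]), 'joint_velocities': array([-4.16247356e-04, -1.08170584e-03,  7.89793786e-04, -1.33021885e-03,
       -6.26083953e-05,  1.32168619e-03]), 'effort': array([ 1.28839925e-03, -4.17597342e+01, -3.59935462e+01,  7.74820126e-02,
        4.89275367e-02, -1.45951021e-04]), 'position': array([ 0.22619687, -0.60871656,  0.21339644]), 'orientation': array([ 0.12504442, -0.12518776,  0.69666745, -0.69523117]), 'force': array([-0.14759301, -0.31218149,  0.17364852]), 'moment': array([0.02526467, 0.0021293 , 0.02302332]), 'finger_gap': 1.0018086921964868}
scene {'camera_matrix': array([[536.38497002,   0.        , 287.04487384],
       [  0.        , 536.38497002, 211.15841898],
       [  0.        ,   0.        ,   1.        ]]), 'view': array([[ 0.66307078,  0.74846397, -0.01178214, -0.38088468],
       [-0.64131843,  0.57612664,  0.50674329,  0.31496628],
       [ 0.3860671 , -0.32845057,  0.86201648, -1.61220191],
       [ 0.        ,  0.        ,  0.   
[... 1387 characters left out ...]
95.0, 274.0, 150.0])]
wrist {'camera_matrix': array([[325.1922621 ,   0.        , 281.31810025],
       [  0.        , 325.1922621 , 212.37974583],
       [  0.        ,   0.        ,   1.        ]]), 'hand_eye': array([[ 8.86635962e-04, -9.60148814e-01, -2.79487870e-01,
        -7.83938355e-02],
       [ 3.81194765e-04,  2.79488284e-01, -9.60149027e-01,
        -1.70469965e-01],
       [ 9.99999534e-01,  7.44763343e-04,  6.13808065e-04,
         8.79061154e-05],
       [ 0.00000000e+00,  0.00000000e+00,  0.00000000e+00,
         1.00000000e+00]])}
drum [(0.92, [4.0, 0.0, 105.0, 75.0])]
cover [(0.97, [8.0, 0.0, 71.0, 59.0])]
tab [(0.94, [12.0, 0.0, 74.0, 60.0])]
dot_green []
bottle []
jar []
```

View pics/scene0.png

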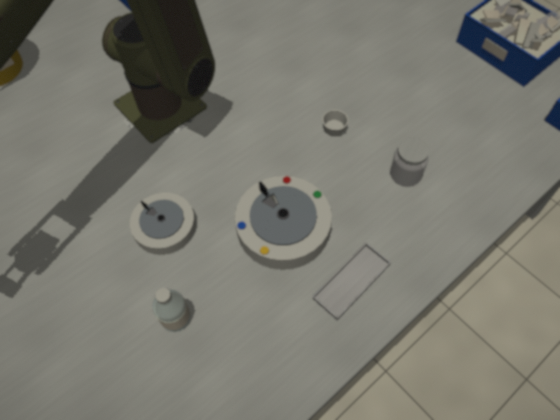

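View pics/side0.png

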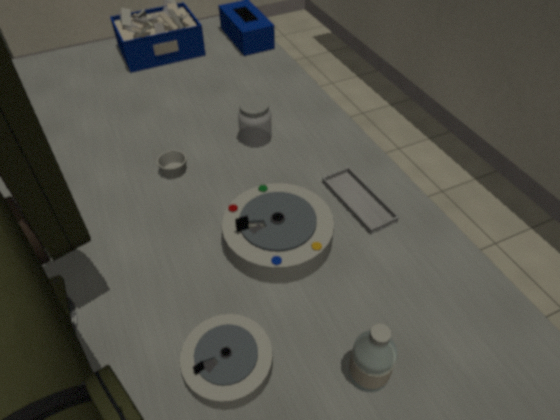

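View pics/wrist0.png

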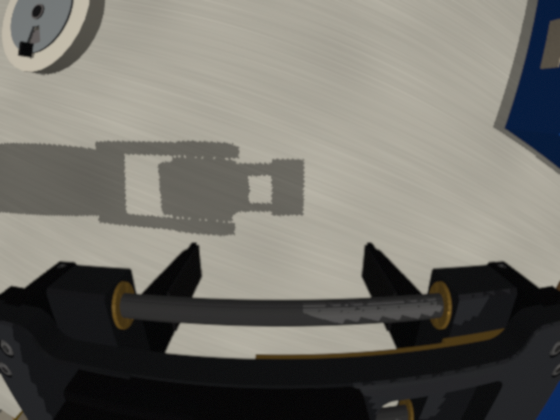

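Candidates for the drum: the larger one with colour dots at scene (283,217) / side (278,228), and a small look-alike without dots at scene (162,221) / side (226,355). I choose the larger one; its green dot is at scene (317,194) / side (263,188), and its tab is at scene (264,188) / side (242,224).

```bash
cat > h.py <<'E'
from cell import *
import cv2,numpy as np
def ray(cam,px):
    c=calibration(cam);K=c["camera_matrix"];V=c["view"]
    d=np.linalg.inv(K)@np.array([px[0],px[1],1.]);d=np.array([d[0],-d[1],-d[2]])
    R=V[:3,:3];o=-R.T@V[:3,3];return o,R.T@d
def onz(cam,px,z):
    o,d=ray(cam,px);return o+d*(z-o[2])/d[2]
def proj(cam,P):
    c=calibration(cam);K=c["camera_matrix"];V=c["view"]
    p=V[:3,:3]@P+V[:3,3];u=K@np.array([p[0],-p[1],-p[2]]);return u[:2]/u[2]
def dots(im,box):
    hsv=cv2.cvtColor(im,cv2.COLOR_RGB2HSV);out={}
    rng={"green":(45,80),"yellow":(15,30),"blue":(105,125),"red":(170,185)}
    l,t,r,b=box
    for n,(a,c) in rng.items():
        H=hsv[...,0].astype(int)
        if n=="red":H=np.where(H<8,H+180,H)
        m=((H>=a)&(H<=c)&(hsv[...,1]>110)&(hsv[...,2]>60)).astype(np.uint8)
        mm=np.zeros_like(m);mm[t:b,l:r]=m[t:b,l:r]
        k,lab,st,ce=cv2.connectedComponentsWithStats(mm)
        if k>1:
            i=1+np.argmax(st[1:,4]);out[n]=(ce[i],st[i,4])
    return out
E
python3 - <<'E'
from h import *
W={}
for cam,box in(("scene",(230,170,338,275)),("side",(218,178,340,285))):
    im=cv2.imread(f"pics/{cam}0.png")[:,:,::-1].copy()
    l,t,r,b=box
    cv2.imwrite(f"pics/crop_{cam}.png",cv2.resize(im[t:b,l:r],None,fx=5,fy=5,interpolation=cv2.INTER_CUBIC)[:,:,::-1])
    for n,(c,a) in dots(im,box).items():
        p=onz(cam,c,.063);print(cam,n,c.round(1),a,p.round(4));W.setdefault(cam,{})[n]=p[:2]
# fit drum: R(theta) template up to colour arrangement
for cam in W:
    D=W[cam]
    pts=np.array(list(D.values()))
    A=np.c_[2*pts,np.ones(len(pts))];s=np.linalg.lstsq(A,(pts**2).sum(1),rcond=None)[0]
    print(cam,"centre",s[:2],"r",np.sqrt(s[2]+s[:2]@s[:2]))
    for n in D: print(n,np.degrees(np.arctan2(*(D[n]-s[:2])[::-1])))
for cam,box in(("scene",(283,213)),("side",(278,217))): print(onz(cam,box,.076))
for cam,px in(("scene",(163,217)),("side",(226,352))): print("small",onz(cam,px,.06))
for cam,px in(("scene",(264,188)),("side",(242,219))): print("tab",onz(cam,px,.105))
E
```

```text
scene green [316.9 194. ] 22 [0.5691 0.1077 0.063 ]
scene yellow [264.1 250. ] 48 [ 0.6006 -0.0962  0.063 ]
scene blue [241.  224.8] 33 [ 0.5094 -0.0939  0.063 ]
scene red [286.3 179.5] 34 [0.4833 0.0791 0.063 ]
side green [262.6 187.9] 29 [0.5716 0.1067 0.063 ]
side yellow [316.4 245.6] 66 [ 0.6028 -0.097   0.063 ]
side blue [276.2 259.9] 56 [ 0.5126 -0.095   0.063 ]
side red [232.5 207.7] 46 [0.4858 0.0779 0.063 ]
scene centre [0.55715995 0.00159321] r 0.10688459647583606
green 83.55882739754695
yellow -66.06652535240035
blue -116.57880043579692
red 133.61450330719464
side centre [0.5596582  0.00070405] r 0.1067431441985627
green 83.5870029702701
yellow -66.18952595532593
blue -116.18452857183868
red 133.70507087460874
[0.55933649 0.00115226 0.076     ]
[ 0.56029002 -0.00183396  0.076     ]
small [ 0.35932686 -0.22496285  0.06      ]
small [ 0.35213041 -0.23504866  0.06      ]
tab [0.48670597 0.00275029 0.105     ]
tab [0.48038962 0.00085292 0.105     ]
```

Run:
```python
import cv2,numpy as np
a=cv2.imread("pics/crop_scene.png")[:,:,:];b=cv2.imread("pics/crop_side.png")
h=380;a=cv2.resize(a,(390,380));b=cv2.resize(b,(400,380));cv2.imwrite("pics/crops.png",np.hstack([a,b]))
```

```text
(no output)
```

View pics/crops.png

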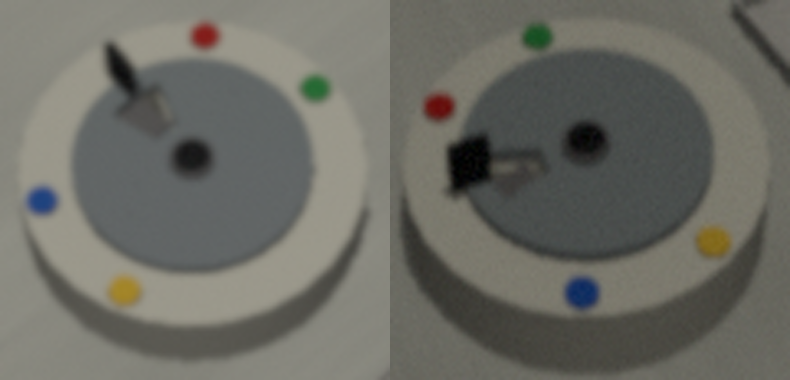

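Crop: the big drum has dots red (205,37), green (316,88), blue (42,200) and yellow (124,290), with the black blade towards the robot. So drum yaw is ≈8.6° and green lies at world azimuth 83.6°. The tab is at about 179°, so I need to push it about −96° (clockwise) from its −y side. First I move above the spot.

```bash
cat >> h.py <<'E'
from scipy.spatial.transform import Rotation as Ro
def pose():
    s=observe();q=s["orientation"];return s["position"],Ro.from_quat([q[1],q[2],q[3],q[0]]),s
def plan(P,yaw,n):
    """rows to target TCP P with tool x at world azimuth yaw (deg), y down; n rows"""
    p,R,s=pose()
    yw=np.radians(yaw);x=np.array([np.cos(yw),np.sin(yw),0]);y=np.array([0,0,-1.]);Rt=Ro.from_matrix(np.c_[x,y,np.cross(x,y)])
    rv=(R.inv()*Rt).as_rotvec();d=np.array(P)-p
    print("from",p.round(4),"t",s["time"],"rotvec",rv.round(3),"dist",np.linalg.norm(d).round(4))
    for i in range(n):
        Ri=R*Ro.from_rotvec(rv*i/n)
        print((Ri.inv().apply(d/n)*1000).round(1).tolist(),(rv/n).round(3).tolist())
E
python3 -c "
from h import *
plan([.4835,-.055,.2],270,16)"
```

```text
from [ 0.2264 -0.6093  0.2147] t 1.05 rotvec [-0.    -1.215  0.   ] dist 0.6112
[-27.1, 0.9, -26.9] [-0.0, -0.076, 0.0]
[-29.1, 0.9, -24.7] [-0.0, -0.076, 0.0]
[-30.9, 0.9, -22.5] [-0.0, -0.076, 0.0]
[-32.5, 0.9, -20.1] [-0.0, -0.076, 0.0]
[-33.9, 0.9, -17.5] [-0.0, -0.076, 0.0]
[-35.2, 0.9, -14.9] [-0.0, -0.076, 0.0]
[-36.2, 0.9, -12.2] [-0.0, -0.076, 0.0]
[-37.0, 0.9, -9.4] [-0.0, -0.076, 0.0]
[-37.6, 0.9, -6.6] [-0.0, -0.076, 0.0]
[-38.0, 0.9, -3.7] [-0.0, -0.076, 0.0]
[-38.2, 0.9, -0.8] [-0.0, -0.076, 0.0]
[-38.1, 0.9, 2.1] [-0.0, -0.076, 0.0]
[-37.9, 0.9, 5.0] [-0.0, -0.076, 0.0]
[-37.4, 0.9, 7.8] [-0.0, -0.076, 0.0]
[-36.7, 0.9, 10.6] [-0.0, -0.076, 0.0]
[-35.8, 0.9, 13.4] [-0.0, -0.076, 0.0]
```

carry_out(dp=[[-27,1,-27],[-29,1,-25],[-31,1,-22],[-32,1,-20],[-34,1,-18],[-35,1,-15],[-36,1,-12],[-37,1,-9],[-38,1,-7],[-38,1,-4],[-38,1,-1],[-38,1,2],[-38,1,5],[-37,1,8],[-37,1,11],[-36,1,13]], turn=[[0,-0.076,0],[0,-0.076,0],[0,-0.076,0],[0,-0.076,0],[0,-0.076,0],[0,-0.076,0],[0,-0.076,0],[0,-0.076,0],[0,-0.076,0],[0,-0.076,0],[0,-0.076,0],[0,-0.076,0],[0,-0.076,0],[0,-0.076,0],[0,-0.076,0],[0,-0.076,0]], claw=[1,1,1,1,1,1,1,1,1,1,1,1,1,1,1,1])

```text
time: 3.05
position: [0.4794, -0.0353, 0.2005]
orientation: [0.51, -0.508, 0.488, -0.494]
force: [1.3, 0.4, 0.4]
finger_gap: 0.008
```

Run:
```python
from h import *
p,R,s=pose();print(s["finger_gap"],R.as_matrix().round(3),s["q"].round(3),s["force"])
im=grab_frame("wrist");cv2.imwrite("pics/w1.png",im[:,:,::-1])
plan([.4835,-.055,.2],270,6)
```

```text
0.008227346607949567 [[ 0.036  0.008  0.999]
 [-0.999 -0.005  0.036]
 [ 0.005 -1.     0.008]] [-0.183 -0.259  2.038 -0.003  1.355 -0.218] [1.30687941 0.4462459  0.39877246]
from [ 0.4803 -0.032   0.2004] t 3.1 rotvec [-0.008  0.04   0.002] dist 0.0232
[3.9, 0.1, 0.4] [-0.001, 0.007, 0.0]
[3.9, 0.1, 0.4] [-0.001, 0.007, 0.0]
[3.8, 0.1, 0.4] [-0.001, 0.007, 0.0]
[3.8, 0.1, 0.5] [-0.001, 0.007, 0.0]
[3.8, 0.1, 0.5] [-0.001, 0.007, 0.0]
[3.8, 0.1, 0.5] [-0.001, 0.007, 0.0]
```

View pics/w1.png

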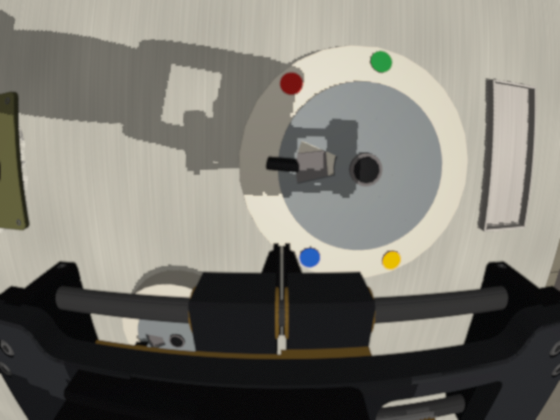

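The wrist view shows the shut fingertips at (282,245), the blade at (268–298,163), the hub at (367,169) and green at (381,61). Next I measure the tab angle from it.

```bash
cat >> h.py <<'E'
def wproj(P,p,R):
    c=calibration("wrist");K=c["camera_matrix"];H=c["hand_eye"]
    t=R.inv().apply(np.atleast_2d(P)-p);q=(t-H[:3,3])@H[:3,:3]
    x,y,z=q[:,0],-q[:,1],-q[:,2];rr=np.hypot(x,y);th=np.arctan2(rr,z)
    return np.c_[K[0,2]+K[0,0]*th*x/rr,K[1,2]+K[0,0]*th*y/rr]
def wray(px,p,R,z):
    c=calibration("wrist");K=c["camera_matrix"];H=c["hand_eye"]
    u=(np.array(px)-[K[0,2],K[1,2]])/K[0,0];th=np.hypot(*u)
    d=np.array([u[0]/th*np.sin(th),-u[1]/th*np.sin(th),-np.cos(th)])
    d=R.apply(H[:3,:3]@d);o=R.apply(H[:3,3])+p
    return o+d*(z-o[2])/d[2]
E
python3 - <<'E'
from h import *
p,R,s=pose()
im=grab_frame("wrist")
D=dots(im,(230,35,470,285))
pts={n:wray(c,p,R,.063)[:2] for n,(c,a) in D.items()}
A=np.array(list(pts.values()))
q=np.linalg.lstsq(np.c_[2*A,np.ones(len(A))],(A**2).sum(1),rcond=None)[0];c=q[:2]
print("c",c,np.sqrt(q[2]+c@c),{n:np.degrees(np.arctan2(*(v-c)[::-1])).round(2) for n,v in pts.items()})
print("hub",wray((367,168),p,R,.076))
# blade: dark mask near
g=im.max(2);m=np.zeros(g.shape,np.uint8);m[150:178,260:303]=(g[150:178,260:303]<40)
ce=np.argwhere(m)[:,::-1].mean(0);print("blade cent",ce,m.sum())
for z in(.105,.095,.0865):
    t=wray(ce,p,R,z);v=t[:2]-c;print(z,t.round(4),np.hypot(*v).round(4),np.degrees(np.arctan2(v[1],v[0])).round(2))
v=im[130:200,250:400];cv2.imwrite("pics/w1c.png",cv2.resize(v,None,fx=5,fy=5)[:,:,::-1])
# model overlay
for a in (176,179,182):
    an=np.radians(a);u=np.array([np.cos(an),np.sin(an),0]);w=np.array([-u[1],u[0],0]);C=np.array([*c,0])
    print(a,wproj([C+u*r+w*k+[0,0,.105] for r in(.066,.094) for k in(-.004,.004)],p,R).round(0).tolist())
E
```

```text
c [0.55815543 0.00105241] 0.10670520149540698 {'green': np.float64(83.56), 'yellow': np.float64(-66.2), 'blue': np.float64(-116.45), 'red': np.float64(133.5)}
hub [0.55953792 0.00702222 0.076     ]
blade cent [281.4535809  168.24933687] 377
0.105 [0.4791 0.0071 0.105 ] 0.0793 175.62
0.095 [0.4792 0.0056 0.095 ] 0.0791 176.7
0.0865 [0.4794 0.0043 0.0865] 0.0789 177.62
176 [[298.0, 166.0], [297.0, 175.0], [264.0, 162.0], [263.0, 172.0]]
179 [[297.0, 170.0], [297.0, 179.0], [263.0, 168.0], [263.0, 178.0]]
182 [[297.0, 174.0], [297.0, 184.0], [263.0, 174.0], [263.0, 183.0]]
```

View pics/w1c.png

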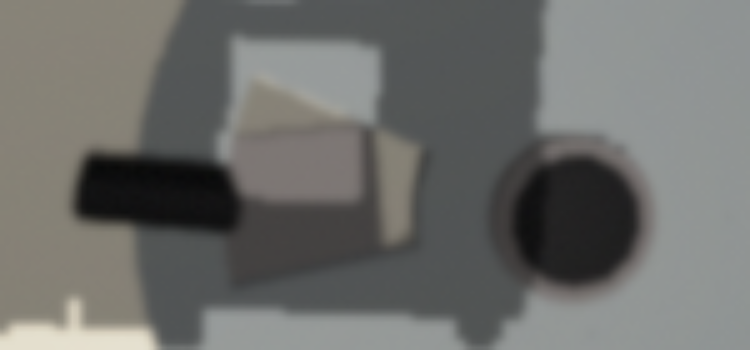

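```bash
cat >> h.py <<'E'
C=np.array([.5582,.0011])
def at(al,off,z,r=.08):
    a=np.radians(al);return [C[0]+r*np.cos(a)-off*np.sin(a),C[1]+r*np.sin(a)+off*np.cos(a),z]
E
python3 -c "
from h import *
print(at(176,.034,.082));plan(at(176,.034,.082),266,10)"
```

```text
[np.float64(0.47602315587191385), np.float64(-0.027236659809303985), 0.082]
from [ 0.4796 -0.034   0.2003] t 3.15 rotvec [-0.007  0.108  0.004] dist 0.1185
[-0.7, 11.8, -0.4] [-0.001, 0.011, 0.0]
[-0.7, 11.8, -0.4] [-0.001, 0.011, 0.0]
[-0.7, 11.8, -0.4] [-0.001, 0.011, 0.0]
[-0.7, 11.8, -0.4] [-0.001, 0.011, 0.0]
[-0.7, 11.8, -0.4] [-0.001, 0.011, 0.0]
[-0.7, 11.8, -0.4] [-0.001, 0.011, 0.0]
[-0.7, 11.8, -0.4] [-0.001, 0.011, 0.0]
[-0.7, 11.8, -0.4] [-0.001, 0.011, 0.0]
[-0.7, 11.8, -0.4] [-0.001, 0.011, 0.0]
[-0.7, 11.8, -0.4] [-0.001, 0.011, 0.0]
```

carry_out(dp=[[0,12,0],[0,12,0],[0,12,0],[0,12,0],[0,12,0],[-1,10,-1],[-1,8,-1],[0,5,0],[0,0,0],[0,0,0]], turn=[[0,0.013,0],[0,0.013,0],[0,0.013,0],[0,0.013,0],[0,0.013,0],[0,0.013,0],[0,0.013,0],[0,0.013,0],[0,0,0],[0,0,0]], claw=[1,1,1,1,1,1,1,1,1,1])

```text
time: 4.4
position: [0.4767, -0.0349, 0.1105]
orientation: [-0.48, 0.48, -0.517, 0.522]
force: [-0.2, 0.7, -0.2]
finger_gap: 0.002
```

Run:
```python
from h import *
im=grab_frame("wrist");cv2.imwrite("pics/w2.png",im[:,:,::-1])
p,R,s=pose();print(s["force"].round(2))
plan(at(176,.034,.082),266,5)
```

```text
[-0.45 -0.19 -0.74]
from [ 0.4767 -0.0349  0.1105] t 4.45 rotvec [-0.006 -0.009  0.004] dist 0.0295
[-1.5, 5.7, -0.3] [-0.001, -0.002, 0.001]
[-1.5, 5.7, -0.3] [-0.001, -0.002, 0.001]
[-1.5, 5.7, -0.3] [-0.001, -0.002, 0.001]
[-1.5, 5.7, -0.3] [-0.001, -0.002, 0.001]
[-1.5, 5.7, -0.2] [-0.001, -0.002, 0.001]
```

View pics/w2.png

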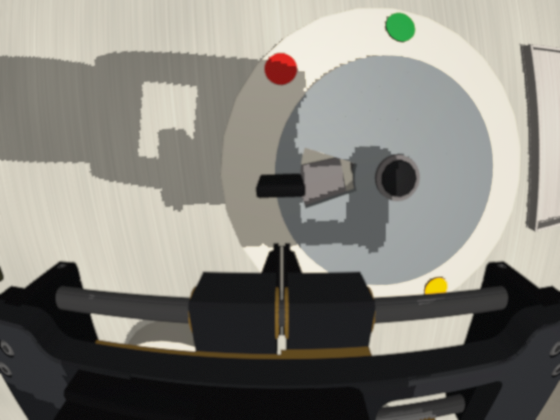

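Fingertip (282,245) lines up radially with the blade (257–305,186), with clear space between. I lower it behind the tab.

carry_out(dp=[[0,7,0],[0,7,0],[0,7,0],[-2,6,0],[-2,4,0],[-2,0,0],[0,0,0],[0,0,0]], turn=[[0,0,0],[0,0,0],[0,0,0],[0,0,0],[0,0,0],[0,0,0],[0,0,0],[0,0,0]], claw=[1,1,1,1,1,1,1,1])

```text
time: 5.45
position: [0.4777, -0.0286, 0.0777]
orientation: [-0.481, 0.48, -0.516, 0.522]
force: [0.1, -0.5, 0.2]
finger_gap: 0.005
```

Run:
```python
from h import *
p,R,s=pose();print(s["force"].round(2))
plan(at(176,.015,.082),266,8)
```

```text
[ 0.12 -0.54  0.25]
from [ 0.4777 -0.0286  0.0777] t 5.45 rotvec [-0.007 -0.008  0.004] dist 0.0208
[-2.5, -0.6, -0.2] [-0.001, -0.001, 0.001]
[-2.5, -0.6, -0.2] [-0.001, -0.001, 0.001]
[-2.5, -0.6, -0.2] [-0.001, -0.001, 0.001]
[-2.5, -0.6, -0.2] [-0.001, -0.001, 0.001]
[-2.5, -0.5, -0.2] [-0.001, -0.001, 0.001]
[-2.5, -0.5, -0.2] [-0.001, -0.001, 0.001]
[-2.5, -0.5, -0.2] [-0.001, -0.001, 0.001]
[-2.5, -0.5, -0.2] [-0.001, -0.001, 0.001]
```

carry_out(dp=[[-3,-1,0],[-3,-1,0],[-3,-1,0],[-3,-1,0],[-3,-1,0],[-3,0,0],[-3,0,0],[-3,0,0],[-3,0,0],[-3,0,0]], turn=[[0,0,0],[0,0,0],[0,0,0],[0,0,0],[0,0,0],[0,0,0],[0,0,0],[0,0,0],[0,0,0],[0,0,0]], claw=[1,1,1,1,1,1,1,1,1,1])

```text
time: 6.7
position: [0.4805, 0.0022, 0.0837]
orientation: [-0.48, 0.48, -0.516, 0.523]
force: [0.4, -2.1, 0.5]
finger_gap: 0.011
```

```bash
cat >> h.py <<'E'
def st():
    p,R,s=pose();x=R.as_matrix()[:,0];yaw=np.degrees(np.arctan2(x[1],x[0]))%360
    v=p[:2]-C;print("t",s["time"],"p",p.round(4),"yaw",yaw.round(1),"r",np.hypot(*v).round(4),"az",np.degrees(np.arctan2(v[1],v[0])).round(1)%360,"F",s["force"].round(1),"q6",s["q"].round(2))
    return p,R
E
python3 - <<'E'
from h import *
p,R=st()
im=grab_frame("wrist");cv2.imwrite("pics/w3.png",im[:,:,::-1])
E
```

```text
t 6.7 p [0.4805 0.0022 0.0837] yaw 265.5 r 0.0777 az 179.2 F [ 0.4 -2.1  0.5] q6 [-0.1  -0.14  2.14 -0.01  1.13 -0.02]
```

View pics/w3.png

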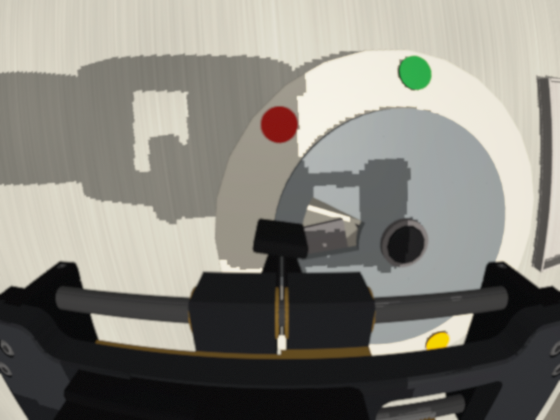

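In contact: force is about 2 N in −y, and the blade in the picture (255–308,238) has begun to turn. I continue round the arc.

carry_out(dp=[[-5.4,0,-0.5],[-5.4,0,-0.6],[-5.4,0,-0.6],[-5.4,0,-0.7],[-5.4,0,-0.7],[-5.4,0,-0.8],[-5.4,0,-0.8],[-5.4,0,-0.9],[-5.4,0,-0.9],[-5.4,0,-1]], turn=[[0,0.08,0],[0,0.08,0],[0,0.08,0],[0,0.08,0],[0,0.08,0],[0,0.08,0],[0,0.08,0],[0,0.08,0],[0,0.08,0],[0,0.08,0]], claw=[1,1,1,1,1,1,1,1,1,1])

```text
time: 8.0
position: [0.4979, 0.0536, 0.0832]
orientation: [-0.233, 0.229, -0.664, 0.673]
force: [-1.0, -2.0, 0.2]
finger_gap: 0.013
```

Run:
```python
from h import *
p,R=st()
im=grab_frame("wrist");cv2.imwrite("pics/w4.png",im[:,:,::-1])
```

```text
t 8.0 p [0.4979 0.0536 0.0832] yaw 218.1 r 0.0799 az 139.0 F [-1.  -2.   0.2] q6 [ 0.01 -0.09  2.1  -0.01  1.12  0.92]
```

View pics/w4.png

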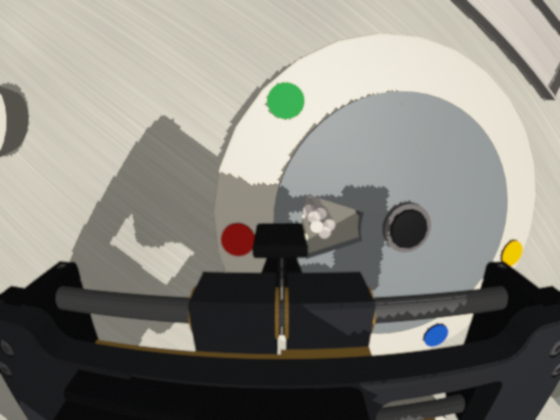

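The blade (255–307,238) is flush with the finger and pushing steadily. Continuing for most of the rest.

carry_out(dp=[[-5.4,0,-0.9],[-5.4,0,-0.9],[-5.4,0,-0.9],[-5.4,0,-0.9],[-5.4,0,-0.9],[-5.4,0,-0.9],[-5.4,0,-0.9],[-5.4,0,-0.9],[-4,0,-0.7],[-2,0,-0.3],[0,0,0]], turn=[[0,0.07,0],[0,0.07,0],[0,0.07,0],[0,0.07,0],[0,0.07,0],[0,0.07,0],[0,0.07,0],[0,0.07,0],[0,0.05,0],[0,0.03,0],[0,0,0]], claw=[1,1,1,1,1,1,1,1,1,1,1])

```text
time: 9.43
position: [0.5367, 0.0815, 0.0814]
orientation: [-0.004, 0.007, -0.705, 0.709]
force: [-0.5, -0.6, 0.8]
finger_gap: 0.004
```

```bash
cat >> h.py <<'E'
def top(name):
    """rectified view in plane z=.105 is wrong for dots; measure the blade centroid and the dot instead"""
E
python3 - <<'E'
from h import *
p,R=st()
im=grab_frame("wrist");cv2.imwrite("pics/w5.png",im[:,:,::-1])
D=dots(im,(0,0,560,262))
for n,(c,a) in D.items():
    t=wray(c,p,R,.063);v=t[:2]-C;print(n,c.round(),a,t.round(4),np.hypot(*v).round(4),np.degrees(np.arctan2(v[1],v[0])).round(1))
for al in(100,96,92,88,84):
    a=np.radians(al);u=np.array([np.cos(a),np.sin(a),0]);w=np.array([-u[1],u[0],0])
    print(al,wproj([[*C,0]+u*r+w*k+np.array([0,0,.105]) for r in(.066,.094) for k in(-.004,.004)],p,R).round(0).tolist())
E
```

```text
t 9.425 p [0.5367 0.0815 0.0814] yaw 180.9 r 0.0832 az 105.0 F [-0.5 -0.6  0.8] q6 [ 0.06  0.01  2.   -0.01  1.13  1.61]
green [239. 195.] 928 [0.5706 0.1073 0.063 ] 0.1069 83.3
yellow [527. 160.] 508 [ 0.6015 -0.0959  0.063 ] 0.1062 -65.9
100 [[311.0, 255.0], [313.0, 269.0], [256.0, 263.0], [259.0, 277.0]]
96 [[311.0, 247.0], [312.0, 261.0], [254.0, 251.0], [256.0, 266.0]]
92 [[311.0, 238.0], [311.0, 253.0], [254.0, 239.0], [254.0, 254.0]]
88 [[312.0, 229.0], [311.0, 244.0], [254.0, 226.0], [254.0, 242.0]]
84 [[314.0, 220.0], [312.0, 235.0], [255.0, 213.0], [254.0, 229.0]]
```

View pics/w5.png

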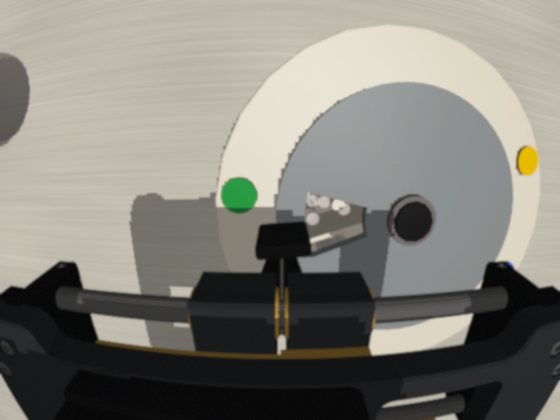

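Blade is at about 94–95°, green dot (239,195) at 83.4°. About 11° (15 mm) remains, so I push slowly.

carry_out(dp=[[-3,0,-0.3],[-3,0,-0.3],[-3,0,-0.3],[-3,0,-0.3],[-2,0,-0.2],[0,0,0]], turn=[[0,0.025,0],[0,0.025,0],[0,0.025,0],[0,0.025,0],[0,0.02,0],[0,0,0]], claw=[1,1,1,1,1,1])

```text
time: 10.22
position: [0.5512, 0.0834, 0.0812]
orientation: [0.041, -0.038, -0.704, 0.708]
force: [-1.6, 0.7, 1.1]
finger_gap: 0.004
```

Run:
```python
from h import *
p,R=st()
im=grab_frame("wrist");cv2.imwrite("pics/w6.png",im[:,:,::-1])
D=dots(im,(0,0,560,262))
for n,(c,a) in D.items():
    t=wray(c,p,R,.063);v=t[:2]-C;print(n,c.round(),a,t.round(4),np.hypot(*v).round(4),np.degrees(np.arctan2(v[1],v[0])).round(1))
```

```text
t 10.225 p [0.5512 0.0834 0.0812] yaw 173.6 r 0.0826 az 94.9 F [-1.6  0.7  1.1] q6 [ 0.06  0.05  1.97 -0.    1.13  1.74]
green [239. 223.] 870 [0.5707 0.1072 0.063 ] 0.1069 83.3
yellow [523. 149.] 534 [ 0.6016 -0.096   0.063 ] 0.1064 -65.9
blue [512. 257.] 134 [ 0.5175 -0.0944  0.063 ] 0.1038 -113.1
```

View pics/w6.png

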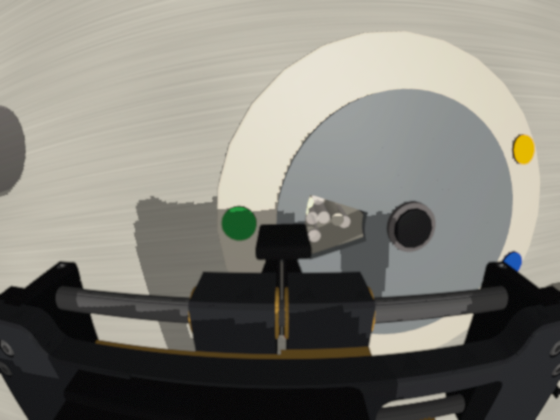

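The tab nearly aligns with the dot (239,223), so I back off and measure with a free view.

carry_out(dp=[[3,0,0],[6,0,0],[8,0,0],[8,0,0],[8,0,0],[0,-15,0],[0,-20,0],[0,-20,0],[0,-15,0],[0,-5,0],[0,0,0],[0,0,0]], turn=[[0,0,0],[0,0,0],[0,0,0],[0,0,0],[0,0,0],[0,0,0],[0,0,0],[0,0,0],[0,0,0],[0,0,0],[0,0,0],[0,0,0]], claw=[1,1,1,1,1,1,1,1,1,1,1,1])

```text
time: 11.78
position: [0.517, 0.0873, 0.1623]
orientation: [0.039, -0.04, -0.704, 0.708]
force: [0.5, -0.7, -0.5]
finger_gap: 0.004
```

Run:
```python
from h import *
im=grab_frame("wrist");p,R=st();cv2.imwrite("pics/w7.png",im[:,:,::-1])
D=dots(im,(0,0,560,262));pts=[]
for n,(c,a) in D.items():
    t=wray(c,p,R,.063);v=t[:2]-C;print(n,c.round(),a,t.round(4),np.hypot(*v).round(4),np.degrees(np.arctan2(v[1],v[0])).round(1))
ov=im[:,:,::-1].copy()
for al,col in((84,(0,255,255)),(88,(255,0,255))):
    a=np.radians(al);u=np.array([np.cos(a),np.sin(a),0]);w=np.array([-u[1],u[0],0])
    q=wproj([[*C,0]+u*r+w*k+np.array([0,0,.105]) for r,k in((.066,-.004),(.066,.004),(.094,.004),(.094,-.004))],p,R)
    print(al,q.round().tolist());cv2.polylines(ov,[np.round(q).astype(int)],True,col,1)
cv2.imwrite("pics/w7o.png",ov)
s=grab_frame("side");v=s[170:290,210:345];cv2.imwrite("pics/s7.png",cv2.resize(v,None,fx=5,fy=5,interpolation=2)[:,:,::-1])
```

```text
t 11.825 p [0.5169 0.0872 0.1621] yaw 173.6 r 0.0955 az 115.6 F [ 0.3 -0.5  0.5] q6 [ 0.07 -0.12  1.98 -0.01  1.28  1.75]
green [249. 154.] 457 [0.5705 0.1073 0.063 ] 0.1069 83.4
yellow [469. 103.] 360 [ 0.6013 -0.0962  0.063 ] 0.1064 -66.1
blue [468. 197.] 290 [ 0.5114 -0.094   0.063 ] 0.106 -116.2
red [296. 244.] 350 [0.4861 0.0769 0.063 ] 0.1047 133.6
84 [[302.0, 155.0], [302.0, 166.0], [262.0, 167.0], [262.0, 155.0]]
88 [[302.0, 161.0], [302.0, 173.0], [263.0, 176.0], [262.0, 165.0]]
```

View pics/w7.png

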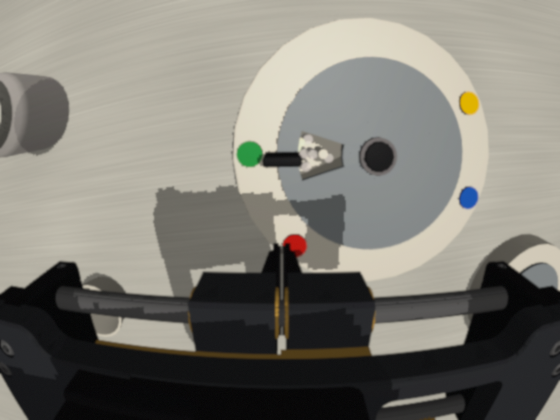

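View pics/w7o.png

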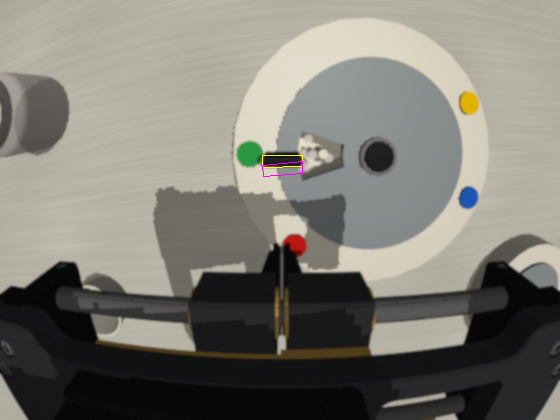

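View pics/s7.png

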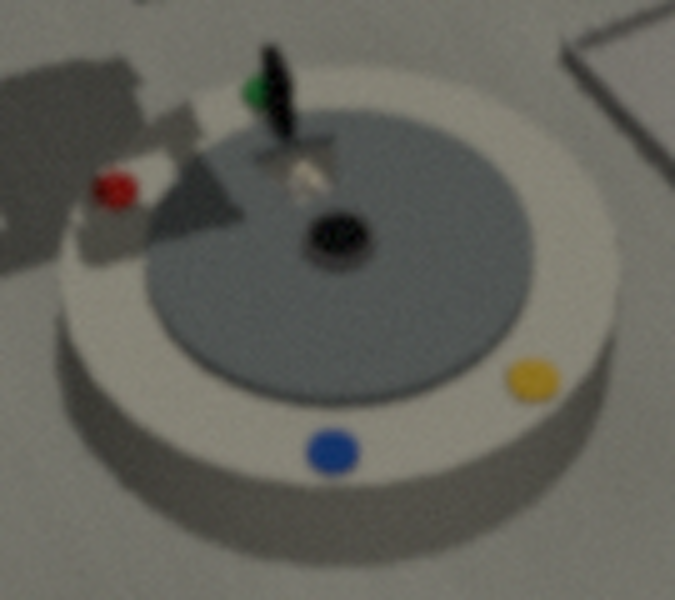

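The wrist view shows hub (378,156), window (320,155), blade (281,159) and green dot (249,154) in one line; the model fit gives about 83.5° against green at 83.4°. I raise the hand and do a last check.

carry_out(dp=[[0,-20,0],[0,-20,0],[0,-20,0],[0,-20,0],[0,-10,0],[0,0,0],[0,0,0],[0,0,0]], turn=[[0,0,0],[0,0,0],[0,0,0],[0,0,0],[0,0,0],[0,0,0],[0,0,0],[0,0,0]], claw=[1,1,1,1,1,1,1,1])

```text
time: 12.88
position: [0.5163, 0.0877, 0.257]
orientation: [0.04, -0.039, -0.704, 0.708]
force: [0.7, 0.0, -0.1]
finger_gap: 0.005
```

Run:
```python
from h import *
im=grab_frame("wrist");p,R=st()
D=dots(im,(0,0,560,262))
g=D["green"][0];print("green",g.round(1))
ov=im[:,:,::-1].copy()
gm=im.max(2);a=np.radians(83.5);u=np.array([np.cos(a),np.sin(a),0])
pc=wproj([[*C,0]+u*.08+np.array([0,0,.095])],p,R)[0];x,y=pc.astype(int);m=gm[y-14:y+15,x-28:x+29]<40
ce=np.argwhere(m)[:,::-1].mean(0)+[x-28,y-14]
for z in(.105,.0865):
    v=wray(ce,p,R,z)[:2]-C;print("blade",ce.round(1),z,np.hypot(*v).round(4),np.degrees(np.arctan2(v[1],v[0])).round(1))
cv2.imwrite("pics/w8.png",ov[max(0,y-100):y+100,x-60:x+200])
for cam in("scene","side"):
    s=grab_frame(cam);cv2.imwrite(f"pics/{cam}8.png",s[:,:,::-1])
    o=cv2.imread(f"pics/{cam}0.png")[:,:,::-1]
    for t in("bottle","jar","tub","tray"):
        print(cam,t,[np.round(d["extent"]).tolist() for d in find_in(cam,t)][:1])
```

```text
t 12.925 p [0.5162 0.0877 0.2569] yaw 173.6 r 0.0963 az 115.9 F [-1.2 -0.7  0.4] q6 [ 0.07 -0.18  1.88 -0.01  1.45  1.75]
green [257.3 144.1]
blade [281.2 147.1] 0.105 0.0805 83.5
blade [281.2 147.1] 0.0865 0.0804 84.6
scene bottle [[155.0, 289.0, 189.0, 333.0]]
scene jar [[390.0, 141.0, 431.0, 186.0]]
scene tub [[325.0, 110.0, 348.0, 141.0]]
scene tray [[315.0, 244.0, 394.0, 319.0]]
side bottle [[346.0, 322.0, 397.0, 390.0]]
side jar [[238.0, 107.0, 273.0, 146.0]]
side tub [[157.0, 146.0, 186.0, 178.0]]
side tray [[326.0, 165.0, 396.0, 235.0]]
```

View pics/side8.png

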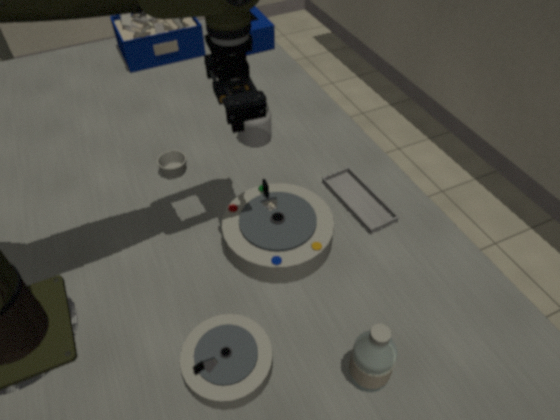

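View pics/w8.png

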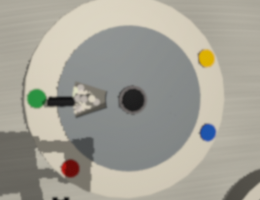

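The blade points from the hub at the green dot (crop: hub (132,99), blade (60,101), dot (37,98)). The hand is clear, and bottle, jar, tub and tray stand where they were. Handing in.

```bash
python3 -c "
from cell import *
print(finish_job())"
```

```text
the job is handed in; nothing more can be done
None
```

I set the larger dispenser (the one with the colour dots) to green and handed the job in at about 13 s. I pushed the tab with the shut fingertips, about 92° clockwise, with readings at the stops of around 2 N. Then I backed off and raised the hand.

- **Tab angle:** the last wrist picture puts the tab at 83.5 to 84.6°, depending on the height assumed for the blade. The green dot is at about 83.4°. That is an error of roughly 2 mm or less at the dot, against the 11 mm allowed.
- **Other objects:** the bottle, jar, tub and tray show no movement in the pictures. The network boxes agree with the start to a few pixels where I compared them. The one exception was the jar in the side view, where its box shifted because the gripper partly hid it; in the scene view it agreed.
- **Cover and hand:** the cover looked seated in the last pictures, though I did not measure its height. The hand finished about 15 cm above the tab, touching nothing.

No check failed. `finish_job` gives no verdict, so I cannot confirm the result beyond these measurements.

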